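Close and lock the board clamp through its L-shaped gate

TASK

Close the board clamp on the jig: push its black knob with the fingertips along the slot away from its open position as far as the corner, then sideways along the second leg right to the end of the slot, so that the tongue lies over the board and the clamp is locked. Only push the knob sideways, never pull it up, and leave the board and the loose things round the jig where they are.

Things in the scene. Friction and masses are not known exactly. Their poses are not given: they have to be found in the camera images.
- gate_jig: Clamp jig, fixed to the bench: aluminium base 202 x 104 mm with a gate housing 112 (x) x 100 (y) mm, steel top plate 40.5 mm above the bench with an L-shaped slot, and at its +x side a low nest holding a board. Origin on the bench under the housing's centre; z up, x along the slot's first leg, y along its second. Above the plate only the knob stands up more than 3 mm.
- knob_mid (a point): Centre of the black knob, a round upright cylinder 26 mm in diameter, 38 mm high (from 50 to 88 mm above the bench) on the pin that runs in the slot; this point is on its axis, 69 mm above the bench. The knob moves with the pin and cannot tip.
- slot_start (a point): Where the knob's centre is in the fully open position (end of the first leg), at jig x -30, y -18 mm, height 69 mm. The slot is 16 mm wide, the pin in it 12 mm thick: 2 mm play to every wall, and 2 mm beyond each end position.
- slot_corner (a point): Where the knob's centre is in the corner of the L: 55 mm from slot_start along jig +x, height 69 mm
- slot_end (a point): Where the knob's centre is at the end of the second leg (locked): 36 mm from slot_corner along jig +y, height 69 mm
- clamp_slide (a joint): Travel of pin, knob and the hold-down tongue along the first leg (jig +x), m: 0 fully open (it may start up to 0.018 along), 0.055 in line with the second leg; the walls stop it at about 0.057. It slides with about 2 N of friction and stays where it is left; no spring.
- gate_pin (a joint): Travel of pin and knob along the second leg (jig +y), m: 0 in the first leg, 0.036 at the end; the slot's end stops it at about 0.038. About 1.5 N of friction, stays where it is left; the slot blocks it (beyond 2 mm of play) until the clamp slide has reached the corner.
- knob_lift (a joint): How far the knob is pulled up off its pin, m: 0 seated; a spring of about 5 N holds it down. Must stay seated.
- jig_board_mid (a point): Middle of the board that lies loose in the jig's nest, 42 (jig x) x 68 (jig y) x 10 mm, light-coloured with a round black part on it; its underside is 8 mm above the bench, its centre 94 mm from the jig's origin along jig x. The tongue passes 4 mm above it.
- spare_board_mid (a point): Middle of a spare board like the one in the jig, 42 x 68 x 10 mm, lying loose beside the jig; bystander
- metal_block_mid (a point): Middle of a small gold-coloured block with a row of pins, 18 x 26 x 15 mm, loose beside the jig; bystander
- puck_mid (a point): Middle of a round white puck, 54 mm in diameter, 14 mm high, loose near the jig; bystander

How it is judged:
By the outcome, as a careful person would: the job done as asked, in the order asked, and still so for the second after the job is handed in, with the robot touching nothing.
It also fails if it takes over 38 s, if anything falls off the work surface, if the arm or the gripper's body presses on something with over 40 N, if the wrist force passes 120 N, or if a joint passes its speed limit or range.

ROBOT

A 7-joint arm with a two-finger parallel gripper is mounted at the origin on a cart in front of the work surface, level with it; the furniture and walls round the work are solid. World frame = base frame: x ahead of the robot, y to its left, z up, the work surface at z = 0. Lengths are in m, angles in rad, forces in N, time in s.
With the tool pointing down it reaches from about 0.425 to 1.025 m from the base axis. Payload 9.4 kg.
Tool frame: the origin (TCP) lies midway between the tips of the shut fingers; the grasp point (between the pads) lies 19 mm behind it (manip.grasp_offset is the z of the grasp point in the tool frame, in m); z points along the fingers, y is the line along which they close (so a half turn about z gives the same grasp; the last joint's range is limited). The gripper opens to 93 mm and grips with 3 to 60 N. Pads are 15 mm wide; open, the fingers measure 128 mm over their backs; the gripper's body (75 mm by 188 mm) begins 65 mm behind the grasp point.
Start: joints at [1.106, 0.599, -0.003, 1.599, 0.002, 0.943, -0.08], TCP at [0.274, -0.671, 0.219] pointing down, gripper open.
Joint ranges: [-2.57, 2.57], [-0.35, 1.97], [-1.29, 1.29], [0.11, 2.56], [-1.05, 4.19], [0.11, 1.86], [-2.63, 2.63]. Speed limits (rad/s): [2.22, 2.22, 3.01, 3.01, 3.14, 3.14, 3.14].

INTERFACE

Orientations are given as [roll, pitch, yaw] about the fixed x, y, z axes, in that order (R = Rz(yaw) Ry(pitch) Rx(roll)).
In Python, from station import manip gives the robot as it stands. The module is installed in compiled form; this text tells all that it offers.
- The arm moves only by the shell command python3 -m jog 'ROWS' [FORCE]. ROWS is JSON, a list of rows, each an object with "offset": the shift along the tool's x, y, z in mm, a list of three; "turn": the turn about the tool's z in units of 6 degrees (1.0 is 6 degrees); "grip": the opening, from 0 (shut) to 1 (fully open). A call has 1 to 5 rows; each row is the pose to reach, as a shift and turn from the pose commanded when the call began, along the tool's axes at that moment; what a row does not reach only later rows make up. A row lasts 1/8 s, in which the tool goes at most 62.5 mm and 10.7 degrees, less where a joint would pass 70% of its speed; a pose out of reach is approached as far as the arm can. A call with a gripper value outside its range is refused whole. The fingers move at their own pace and stop on an object; FORCE is the grip in N (left out, the last holds). Time passes only in rows, so rows that repeat a pose let the fingers close. It gives the time, the measured TCP pose, the force, the opening and the grip force at its end, in the units of the state.
- manip.get_state(): the state, without advancing time (a new reading comes with each control period).
- manip.read_camera(name): name is "scene" or "side" or "wrist"; returns a dict with "color" (400x640x3 uint8, red, green, blue), "range_z" (400x640 float32, m along the optical axis (not along the pixel's ray), 0 where there is no reading), "intrinsics" (3x3 intrinsics, pixels), "R" (3x3) and "t" (3): a world point X has camera coordinates R X + t. Camera axes: x right, y down, z forward; pixel columns grow to the right and rows downward; lengths in m; the calibration is good to about 2 mm. A picture is of the moment at which its call begins.
- manip.finish_job(): hands the job in; it is judged then, once.
The state is a dict: "time_s": time; "q": joint angles; "qd": joint speeds; "joint_efforts": joint torques, N m; "tool_pos": TCP position; "ee_rot": TCP orientation; "contact_force": force on the tool from outside, world axes, zero at the start; "ft_torque": the same for the moment, N m; "grip_width": finger opening in m; "grip_force": force on a finger pad.
Only numpy, scipy, OpenCV 4.12 (cv2) and the standard library are available. Lean on these libraries where they do the work, as an engineer would, in place of code of your own. Each camera call takes 0.05 s, during which the arm holds its last target. There are 200 camera calls.

## Working session

There is one attempt and no reset: what is moved stays moved. The work goes in short steps, Python scripts to look and compute and a shell command to move; the robot and the scene stay as the last step left them, time stands still between calls to the robot, and variables do not carry over. Pictures are saved under pics/ and viewed, at most 10 in all, crops included, and the job is handed in when it is done.

```bash
mkdir -p pics; python3 - <<'E'
from station import manip
import cv2,numpy as np
s=manip.get_state();print(s)
for n in("scene","side"):
    c=manip.read_camera(n);cv2.imwrite(f"pics/{n}0.png",c["color"][:,:,::-1]);np.savez(f"{n}0.npz",**c)
E
```

```text
{'time_s': 0.0, 'q': array([ 1.10629476,  0.6001421 , -0.00251025,  1.60013035,  0.00179208,
        0.94290699, -0.07979734]), 'qd': array([-7.10514327e-05, -5.44704023e-05,  5.98918681e-04,  8.05769129e-04,
       -5.06998050e-04,  1.41624670e-04, -1.10068182e-03]), 'joint_efforts': array([-5.87461018e-04, -7.65067148e+01,  1.49796735e+00, -2.52350718e+01,
       -5.21969260e-02,  1.70585018e-02,  1.21258377e-04]), 'tool_pos': array([ 0.27393989, -0.67071954,  0.21774802]), 'ee_rot': array([-3.14001557e+00,  1.57129153e-04,  3.87830960e-01]), 'contact_force': array([-0.31451563,  0.36702461, -0.49317248]), 'ft_torque': array([ 0.03714084,  0.0220919 , -0.03669154]), 'grip_force': 0.0, 'grip_width': 0.09300415730688372}
```

View pics/scene0.png

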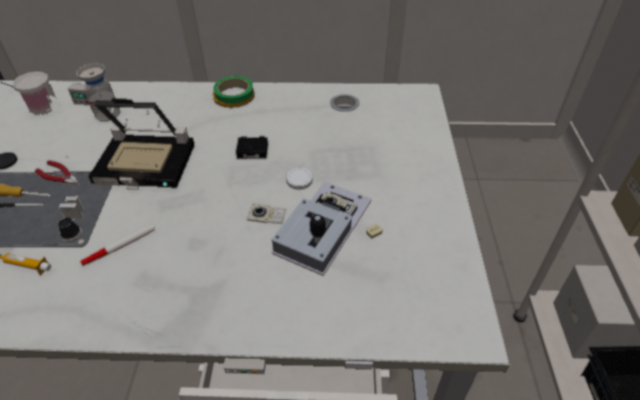

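View pics/side0.png

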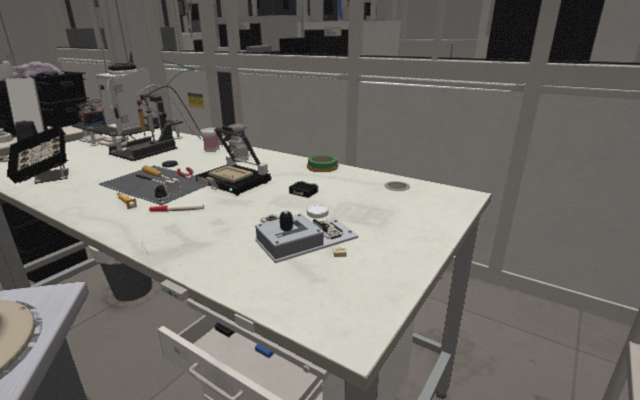

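The scene view shows the jig at about (320,228), with the knob at (317,225) and the nest and board at (337,203), so jig +x runs up and to the right. The puck is at (299,178), the spare board at (265,213) and the gold block at (374,231). Next I measure the plate and knob from depth.

```bash
cat > h.py <<'E'
import numpy as np,cv2
def cloud(c):
    z=c["range_z"];v,u=np.mgrid[:z.shape[0],:z.shape[1]];K=c["intrinsics"]
    P=np.stack([(u-K[0,2])*z/K[0,0],(v-K[1,2])*z/K[1,1],z],-1)
    W=(P-c["t"])@c["R"];W[z==0]=np.nan;return W
E
python3 - <<'E'
import numpy as np,cv2
from h import *
for n,(u0,u1,v0,v1) in dict(scene=(240,390,160,280),side=(245,370,200,265)).items():
    c=np.load(n+"0.npz");W=cloud(c)[v0:v1,u0:u1].reshape(-1,3)
    W=W[np.isfinite(W[:,0])]
    print(n,"table z",np.median(W[np.abs(W[:,2])<.01,2]))
    p=W[np.abs(W[:,2]-.0405)<.006];r=cv2.minAreaRect((p[:,:2]*1000).astype(np.float32));print("plate",len(p),r,p.mean(0))
    k=W[(W[:,2]>.055)&(W[:,2]<.1)];print("knob",len(k),k.min(0),k.max(0),k.mean(0))
    t=W[(W[:,2]>.080)&(W[:,2]<.1)];print("top",len(t),t.mean(0) if len(t) else 0)
    l=W[(W[:,2]>.004)&(W[:,2]<.03)]
    m=np.zeros((500,500),np.uint8);ij=((l[:,:2]-p[:,:2].mean(0))*1000+250).astype(int)
    ij=ij[(ij>=0).all(1)&(ij<500).all(1)];m[ij[:,1],ij[:,0]]=255
    m=cv2.morphologyEx(m,cv2.MORPH_CLOSE,np.ones((9,9)))
    N,L,S,C=cv2.connectedComponentsWithStats(m)
    for i in range(1,N):
        if S[i,4]>80: print("low",S[i,4],(C[i]-250)/1000+p[:,:2].mean(0),S[i,2:4])
E
```

```text
scene table z -6.221833552861876e-05
plate 2464 ((541.224609375, 211.337158203125), (115.99003601074219, 101.28016662597656), 18.93280029296875) [0.5353434  0.2086553  0.04014096]
knob 319 [0.51874929 0.17568925 0.05523187] [0.5450766  0.20019715 0.09004647] [0.52913624 0.1849518  0.07671943]
top 156 [0.53112977 0.187194   0.08562278]
low 485 [0.63509598 0.14905324] [28 22]
low 7314 [0.63111193 0.23681663] [224 163]
low 170 [0.53373164 0.20242589] [17 17]
low 202 [0.57359093 0.20666025] [35 18]
low 117 [0.57537759 0.2583647 ] [17 13]
low 2393 [0.5201424  0.32219228] [67 72]
low 2245 [0.62786233 0.34678136] [55 57]
side table z 0.00042702546543305135
plate 1097 ((540.4664916992188, 210.82290649414062), (113.53410339355469, 103.045166015625), 18.761672973632812) [0.53806195 0.19926507 0.04031885]
knob 228 [0.52005775 0.17509596 0.05509443] [0.54680501 0.19357174 0.08967812] [0.53246124 0.18153492 0.07396039]
top 80 [0.53269724 0.18388951 0.08538193]
low 431 [0.63494826 0.14804698] [29 23]
low 6320 [0.63201353 0.22553675] [223 164]
low 962 [0.50985301 0.33410811] [46 39]
low 2056 [0.62823413 0.34538278] [54 59]
```

The plate centre is at about (0.541,0.211) with yaw 18.9°. The knob is at jig (-15,-20) mm, so the slide is about 15 mm along, which agrees with the given y of -18. The nest also lies where it should. I'll approach with the fingers shut and tool x along jig x.

```bash
python3 -m jog '[{"offset":[60,-25,0],"turn":0.56,"grip":0},{"offset":[115,-50,0],"turn":0.56,"grip":0},{"offset":[170,-75,0],"turn":0.56,"grip":0},{"offset":[225,-100,0],"turn":0.56,"grip":0},{"offset":[280,-125,0],"turn":0.56,"grip":0}]'
```

```text
time_s: 0.72
tool_pos: [0.4871, -0.4479, 0.2183]
ee_rot: [-3.141, 0.0, 0.329]
contact_force: [0.7, -1.3, -0.2]
grip_width: 0.0478
grip_force: 0.0
```

```bash
cat > go.py <<'E'
# print tool-frame offset (mm) to a jig-frame target (mm)
import sys,numpy as np
from station import manip
from scipy.spatial.transform import Rotation as Ro
O=np.array([.541,.211,0]);J=Ro.from_euler('z',18.85,degrees=True)
s=manip.get_state();R=Ro.from_euler('xyz',s["ee_rot"])
print("t",s["time_s"],"jig pos",(J.inv().apply(s["tool_pos"]-O)*1e3).round(1),"yaw",np.degrees(s["ee_rot"][2]).round(2),"F jig",J.inv().apply(s["contact_force"]).round(1),"q",s["q"].round(2))
if len(sys.argv)>3:
    T=O+J.apply(np.array(sys.argv[1:4],float)/1e3)
    print("offset",(R.inv().apply(T-s["tool_pos"])*1e3).round(1))
E
python3 go.py -58 -18 150
```

```text
t 0.725 jig pos [-263.9 -606.2  218.3] yaw 18.86 F jig [ 0.2 -1.4 -0.2] q [ 0.65  0.52  0.01  1.75 -0.    0.87 -0.58]
offset [ 206.  -588.1   68.5]
```

```bash
python3 -m jog '[{"offset":[20,-58,0],"turn":0,"grip":0},{"offset":[40,-116,0],"turn":0,"grip":0},{"offset":[61,-174,0],"turn":0,"grip":0},{"offset":[81,-232,0],"turn":0,"grip":0},{"offset":[102,-290,0],"turn":0,"grip":0}]'; python3 go.py -58 -18 150
```

```text
time_s: 1.35
tool_pos: [0.4885, -0.1402, 0.2186]
ee_rot: [-3.142, 0.0, 0.329]
contact_force: [0.9, 0.3, 0.6]
grip_width: 0.001
grip_force: 0.0
t 1.35 jig pos [-163.1 -315.4  218.6] yaw 18.85 F jig [0.9 0.  0.6] q [ 0.19  0.34 -0.03  2.09  0.01  0.71 -1.09]
offset [ 105.2 -297.4   68.6]
```

```bash
python3 -m jog '[{"offset":[20,-58,0],"turn":0,"grip":0},{"offset":[40,-116,0],"turn":0,"grip":0},{"offset":[61,-174,0],"turn":0,"grip":0},{"offset":[81,-232,20],"turn":0,"grip":0},{"offset":[96,-275,40],"turn":0,"grip":0}]'; python3 go.py -58 -18 150
```

```text
time_s: 1.98
tool_pos: [0.4907, 0.1517, 0.1783]
ee_rot: [-3.141, -0.001, 0.331]
contact_force: [0.4, -0.6, 0.3]
grip_width: 0.0004
grip_force: 0.0
t 1.975 jig pos [-66.8 -39.8 178.3] yaw 18.94 F jig [ 0.2 -0.7  0.3] q [-0.35  0.41 -0.08  2.12  0.05  0.62 -1.71]
offset [  8.8 -21.8  28.3]
```

```bash
python3 - <<'E'
from station import manip
import cv2,numpy as np
from h import *
c=manip.read_camera("wrist");cv2.imwrite("pics/w1.png",c["color"][:,:,::-1])
W=cloud(c).reshape(-1,3);W=W[np.isfinite(W[:,0])&(np.abs(W[:,0]-.56)<.14)&(np.abs(W[:,1]-.2)<.12)]
p=W[np.abs(W[:,2]-.0405)<.004];print("plate",len(p),cv2.minAreaRect((p[:,:2]*1000).astype(np.float32)))
t=W[(W[:,2]>.083)&(W[:,2]<.093)&(np.hypot(W[:,0]-.532,W[:,1]-.187)<.025)]
print("top",len(t));
if len(t)>20: print(cv2.minEnclosingCircle((t[:,:2]*1000).astype(np.float32)),t.mean(0))
E
```

```text
plate 10639 ((538.8836059570312, 210.5369873046875), (111.52289581298828, 100.13157653808594), 19.006772994995117)
top 656
((531.8929443359375, 188.8419189453125), 12.344863891601562) [0.5319258  0.18878943 0.08619311]
```

View pics/w1.png

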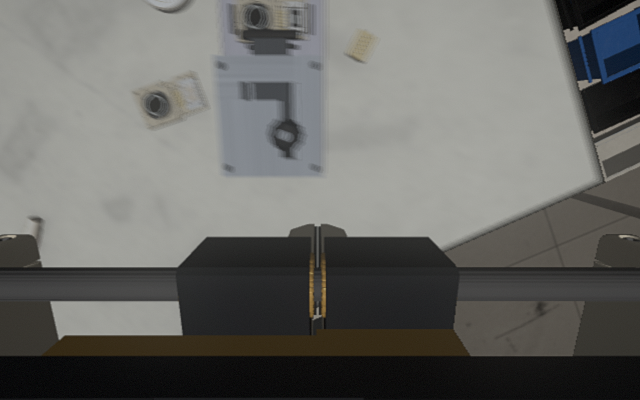

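The wrist picture shows the knob at (285,135) in the first leg, with the second leg running left (+y) from its top end at (290,90). The wrist fit gives plate sizes of 111.5x100.1 and puts the knob at jig (-13.7,-18.2), so I'll adopt that pose.

```bash
sed -i 's/\.541,\.211,0/.539,.2105,0/;s/18.85/19.0/' go.py; python3 go.py -50 -18 57
```

```text
t 2.025 jig pos [-63.9 -33.5 176. ] yaw 19.3 F jig [ 1.7  4.8 -0.9] q [-0.36  0.41 -0.08  2.12  0.05  0.62 -1.71]
offset [ 14. -15. 119.]
```

```bash
python3 -m jog '[{"offset":[0,-8,15],"turn":0,"grip":0},{"offset":[5,-12,50],"turn":0,"grip":0},{"offset":[8,-12,80],"turn":0,"grip":0},{"offset":[8,-12,80],"turn":0,"grip":0},{"offset":[8,-12,80],"turn":0,"grip":0}]'; python3 go.py -50 -18 57
```

```text
time_s: 2.65
tool_pos: [0.4947, 0.1621, 0.0992]
ee_rot: [3.141, 0.0, 0.328]
contact_force: [0.4, 0.6, -0.8]
grip_width: 0.0005
grip_force: 0.0
t 2.65 jig pos [-57.7 -31.3  99.2] yaw 18.78 F jig [ 0.6  0.4 -0.8] q [-0.38  0.54 -0.06  2.17  0.07  0.44 -1.74]
offset [  7.6 -13.3  42.2]
```

```bash
python3 -m jog '[{"offset":[5,-13,10],"turn":0,"grip":0},{"offset":[6,-13,25],"turn":0,"grip":0},{"offset":[6,-13,42],"turn":0,"grip":0},{"offset":[6,-13,42],"turn":0,"grip":0},{"offset":[6,-13,42],"turn":0,"grip":0}]'; python3 go.py -35 -18 57
```

```text
time_s: 3.28
tool_pos: [0.496, 0.1774, 0.0566]
ee_rot: [3.142, 0.0, 0.329]
contact_force: [0.7, -0.2, 0.6]
grip_width: 0.0003
grip_force: 0.0
t 3.275 jig pos [-51.5 -17.3  56.6] yaw 18.87 F jig [ 0.6 -0.4  0.6] q [-0.42  0.62 -0.05  2.18  0.08  0.35 -1.77]
offset [16.5  0.6 -0.4]
```

```bash
python3 -m jog '[{"offset":[8,0,0],"turn":0,"grip":0},{"offset":[16,0,0],"turn":0,"grip":0},{"offset":[24,0,0],"turn":0,"grip":0},{"offset":[32,0,0],"turn":0,"grip":0},{"offset":[40,0,0],"turn":0,"grip":0}]'; python3 go.py 4.5 -18 57
```

```text
time_s: 3.9
tool_pos: [0.5341, 0.1903, 0.0566]
ee_rot: [-3.142, 0.0, 0.329]
contact_force: [-2.2, -0.0, 3.1]
grip_width: 0.0008
grip_force: 1.3
t 3.9 jig pos [-11.2 -17.5  56.6] yaw 18.86 F jig [-2.1  0.7  3.1] q [-0.41  0.64 -0.05  2.09  0.08  0.42 -1.76]
offset [15.7  0.5 -0.4]
```

```bash
python3 -m jog '[{"offset":[4,0,0],"turn":0,"grip":0},{"offset":[8,0,0],"turn":0,"grip":0},{"offset":[12,0,0],"turn":0,"grip":0},{"offset":[12,0,0],"turn":0,"grip":0}]'; python3 go.py 4.5 -18 57
```

```text
time_s: 4.4
tool_pos: [0.5457, 0.1943, 0.0566]
ee_rot: [-3.142, -0.001, 0.329]
contact_force: [-1.4, 0.8, -0.4]
grip_width: 0.0004
grip_force: 0.2
t 4.4 jig pos [  1.1 -17.5  56.6] yaw 18.86 F jig [-1.1  1.2 -0.4] q [-0.4   0.65 -0.05  2.06  0.08  0.43 -1.76]
offset [ 3.5  0.5 -0.4]
```

```bash
python3 -m jog '[{"offset":[2,0,0],"turn":0,"grip":0},{"offset":[4,0,0],"turn":0,"grip":0},{"offset":[4,0,0],"turn":0,"grip":0}]'; python3 go.py; python3 - <<'E'
from station import manip
import numpy as np
from h import *
from scipy.spatial.transform import Rotation as Ro
for n in("scene","side"):
    W=cloud(manip.read_camera(n)).reshape(-1,3);W=W[np.isfinite(W[:,0])]
    W=Ro.from_euler('z',19,degrees=True).inv().apply(W-[.539,.2105,0])*1e3
    t=W[(W[:,2]>82)&(W[:,2]<93)&(np.hypot(W[:,0]-27,W[:,1]+18)<19)]
    print(n,len(t),t.mean(0),t.min(0),t.max(0))
E
```

```text
time_s: 4.78
tool_pos: [0.5491, 0.1955, 0.0566]
ee_rot: [-3.142, -0.0, 0.329]
contact_force: [-0.8, -0.5, 1.0]
grip_width: 0.0005
grip_force: 0.7
t 4.775 jig pos [  4.6 -17.5  56.6] yaw 18.86 F jig [-0.9 -0.2  1. ] q [-0.4   0.65 -0.05  2.05  0.08  0.44 -1.76]
scene 8 [ 29.91032902 -29.06422917  83.62902046] [ 25.59214998 -30.83143021  82.41734462] [ 34.30727456 -27.51780975  85.82371335]
side 48 [ 26.61283576 -24.21195279  86.20232388] [ 18.10859194 -30.39453356  82.15405988] [ 37.3222931  -15.59377318  89.88603026]
```

```bash
python3 -m jog '[{"offset":[2,0,0],"turn":0,"grip":0},{"offset":[2,0,0],"turn":0,"grip":0}]'; python3 go.py
```

```text
time_s: 5.12
tool_pos: [0.551, 0.1961, 0.0566]
ee_rot: [-3.142, -0.0, 0.329]
contact_force: [-2.1, -0.6, 0.3]
grip_width: 0.0005
grip_force: 0.8
t 5.125 jig pos [  6.6 -17.5  56.6] yaw 18.86 F jig [-2.1  0.1  0.3] q [-0.4   0.66 -0.05  2.05  0.08  0.44 -1.76]
```

```bash
python3 -m jog '[{"offset":[1,0,0],"turn":0,"grip":0},{"offset":[1,0,0],"turn":0,"grip":0}]'; python3 go.py
```

```text
time_s: 5.38
tool_pos: [0.5513, 0.1962, 0.0565]
ee_rot: [3.142, 0.001, 0.329]
contact_force: [-3.9, 0.7, 2.5]
grip_width: 0.0011
grip_force: 2.0
t 5.375 jig pos [  7.  -17.5  56.5] yaw 18.86 F jig [-3.5  2.   2.5] q [-0.4   0.66 -0.05  2.04  0.08  0.44 -1.75]
```

```bash
python3 -m jog '[{"offset":[1.5,0,0],"turn":0,"grip":0},{"offset":[1.5,0,0],"turn":0,"grip":0}]'; python3 go.py
```

```text
time_s: 5.62
tool_pos: [0.5516, 0.1963, 0.0565]
ee_rot: [3.141, 0.003, 0.329]
contact_force: [-7.2, -1.2, 5.1]
grip_width: 0.0005
grip_force: 3.8
t 5.625 jig pos [  7.3 -17.6  56.5] yaw 18.87 F jig [-7.2  1.2  5.1] q [-0.4   0.66 -0.05  2.04  0.08  0.45 -1.75]
```

The slide has reached the wall at the corner. I'll back off and go round to the knob's -y side.

```bash
python3 -m jog '[{"offset":[-12,0,0],"turn":0,"grip":0},{"offset":[-24,0,0],"turn":0,"grip":0},{"offset":[-24,25,0],"turn":0,"grip":0},{"offset":[-24,52,0],"turn":0,"grip":0},{"offset":[-24,52,0],"turn":0,"grip":0}]'; python3 go.py 26 -68 57
```

```text
time_s: 6.25
tool_pos: [0.5478, 0.1376, 0.0567]
ee_rot: [3.141, -0.001, 0.326]
contact_force: [-0.7, 0.6, 0.0]
grip_width: 0.0
grip_force: 0.0
t 6.25 jig pos [-15.4 -71.8  56.7] yaw 18.66 F jig [-0.5  0.8  0. ] q [-0.3   0.64 -0.06  2.09  0.1   0.41 -1.69]
offset [41.4 -4.1 -0.3]
```

```bash
python3 -m jog '[{"offset":[20,0,0],"turn":0,"grip":0},{"offset":[40,0,0],"turn":0,"grip":0},{"offset":[41,0,0],"turn":0,"grip":0},{"offset":[41,0,0],"turn":0,"grip":0}]'; python3 go.py 26 -48 57; python3 - <<'E'
from station import manip
import cv2
for n in("scene","side"):
    c=manip.read_camera(n)["color"][:,:,::-1]
    a=c[150:270,230:400] if n=="scene" else c[190:270,230:370]
    cv2.imwrite(f"pics/{n}2.png",cv2.resize(a,None,fx=4,fy=4))
E
```

```text
time_s: 6.75
tool_pos: [0.585, 0.1534, 0.0564]
ee_rot: [-3.141, 0.001, 0.33]
contact_force: [0.3, 0.5, 0.8]
grip_width: 0.0007
grip_force: 0.0
t 6.75 jig pos [ 24.9 -68.9  56.4] yaw 18.9 F jig [0.5 0.3 0.8] q [-0.31  0.67 -0.07  2.    0.09  0.48 -1.68]
offset [  1.1 -20.9  -0.6]
```

View pics/side2.png

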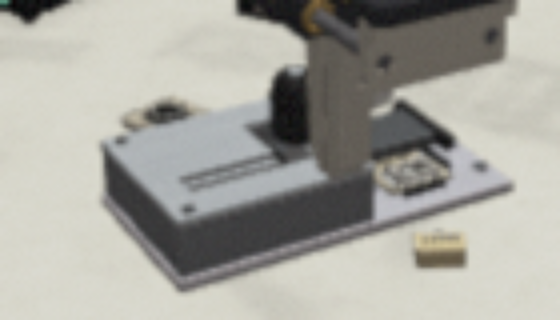

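The side crop shows the knob (290,105) at the corner with the tongue out over the board, and the finger (335,120) on its -y side, clear of everything. Now I push along +y.

```bash
python3 -m jog '[{"offset":[0,-8,0],"turn":0,"grip":0},{"offset":[0,-16,0],"turn":0,"grip":0},{"offset":[0,-24,0],"turn":0,"grip":0},{"offset":[0,-31,0],"turn":0,"grip":0},{"offset":[0,-38,0],"turn":0,"grip":0}]'; python3 go.py 26 -14 57
```

```text
time_s: 7.48
tool_pos: [0.5738, 0.1889, 0.0566]
ee_rot: [3.141, 0.0, 0.329]
contact_force: [0.7, -3.6, 0.9]
grip_width: 0.0006
grip_force: 1.7
t 7.475 jig pos [ 25.9 -31.7  56.6] yaw 18.83 F jig [-0.5 -3.7  0.9] q [-0.37  0.67 -0.06  2.    0.08  0.47 -1.73]
offset [  0.1 -17.7  -0.4]
```

```bash
python3 -m jog '[{"offset":[0,-5,0],"turn":0,"grip":0},{"offset":[0,-10,0],"turn":0,"grip":0},{"offset":[0,-14,0],"turn":0,"grip":0},{"offset":[0,-14,0],"turn":0,"grip":0}]'; python3 go.py 26 -14 57
```

```text
time_s: 7.98
tool_pos: [0.5691, 0.203, 0.0566]
ee_rot: [-3.141, 0.0, 0.33]
contact_force: [-0.4, -1.0, 0.5]
grip_width: 0.0006
grip_force: 0.3
t 7.975 jig pos [ 26.  -16.9  56.6] yaw 18.9 F jig [-0.7 -0.8  0.5] q [-0.4   0.67 -0.06  2.    0.08  0.47 -1.75]
offset [ 0.  -2.9 -0.4]
```

```bash
python3 -m jog '[{"offset":[0,-2,0],"turn":0,"grip":0},{"offset":[0,-4,0],"turn":0,"grip":0},{"offset":[0,-4,0],"turn":0,"grip":0}]'; python3 go.py
```

```text
time_s: 8.35
tool_pos: [0.568, 0.2063, 0.0566]
ee_rot: [-3.141, 0.0, 0.329]
contact_force: [0.2, -2.1, 0.4]
grip_width: 0.0003
grip_force: 1.1
t 8.35 jig pos [ 26.  -13.4  56.6] yaw 18.87 F jig [-0.5 -2.1  0.4] q [-0.41  0.67 -0.06  2.    0.08  0.47 -1.76]
```

```bash
python3 -m jog '[{"offset":[0,-1.5,0],"turn":0,"grip":0},{"offset":[0,-1.5,0],"turn":0,"grip":0}]'; python3 go.py
```

```text
time_s: 8.6
tool_pos: [0.5674, 0.2076, 0.0566]
ee_rot: [-3.142, 0.0, 0.329]
contact_force: [-0.1, -3.4, 0.9]
grip_width: 0.0001
grip_force: 1.2
t 8.6 jig pos [ 26.  -12.   56.6] yaw 18.87 F jig [-1.2 -3.2  0.9] q [-0.41  0.67 -0.06  2.    0.07  0.47 -1.76]
```

```bash
python3 -m jog '[{"offset":[0,-2,0],"turn":0,"grip":0},{"offset":[0,-2,0],"turn":0,"grip":0}]'; python3 go.py
```

```text
time_s: 8.85
tool_pos: [0.5668, 0.2097, 0.0566]
ee_rot: [-3.141, 0.0, 0.329]
contact_force: [0.2, -3.0, 0.3]
grip_width: 0.0007
grip_force: 1.2
t 8.85 jig pos [26.  -9.8 56.6] yaw 18.88 F jig [-0.8 -2.9  0.3] q [-0.41  0.67 -0.05  2.    0.07  0.47 -1.76]
```

```bash
python3 -m jog '[{"offset":[0,-1.5,0],"turn":0,"grip":0},{"offset":[0,-1.5,0],"turn":0,"grip":0}]'; python3 go.py
```

```text
time_s: 9.1
tool_pos: [0.5663, 0.2111, 0.0566]
ee_rot: [-3.141, 0.0, 0.329]
contact_force: [-0.0, -2.8, 0.5]
grip_width: 0.0005
grip_force: 1.2
t 9.1 jig pos [26.  -8.4 56.6] yaw 18.87 F jig [-1.  -2.7  0.5] q [-0.41  0.67 -0.05  2.    0.07  0.47 -1.76]
```

```bash
python3 -m jog '[{"offset":[0,-2,0],"turn":0,"grip":0},{"offset":[0,-2,0],"turn":0,"grip":0}]'; python3 go.py
```

```text
time_s: 9.35
tool_pos: [0.5658, 0.2124, 0.0566]
ee_rot: [3.141, 0.0, 0.329]
contact_force: [1.1, -4.8, 0.9]
grip_width: 0.0004
grip_force: 2.1
t 9.35 jig pos [26.  -6.9 56.6] yaw 18.85 F jig [-0.5 -4.8  0.9] q [-0.42  0.67 -0.05  2.    0.07  0.47 -1.77]
```

```bash
python3 -m jog '[{"offset":[0,-2,0],"turn":0,"grip":0},{"offset":[0,-2,0],"turn":0,"grip":0}]'; python3 go.py
```

```text
time_s: 9.6
tool_pos: [0.5656, 0.2129, 0.0566]
ee_rot: [3.14, 0.0, 0.328]
contact_force: [1.8, -8.6, 1.6]
grip_width: 0.0005
grip_force: 4.3
t 9.6 jig pos [25.9 -6.4 56.6] yaw 18.78 F jig [-1.1 -8.7  1.6] q [-0.42  0.67 -0.05  2.    0.07  0.47 -1.77]
```

The force is rising, so the pin is at the end stop. I'll back off, lift and check.

```bash
python3 -m jog '[{"offset":[0,10,0],"turn":0,"grip":0},{"offset":[0,30,0],"turn":0,"grip":0},{"offset":[0,45,-20],"turn":0,"grip":0},{"offset":[-40,60,-70],"turn":0,"grip":0},{"offset":[-90,60,-120],"turn":0,"grip":0}]'; python3 -m jog '[{"offset":[-30,0,-20],"turn":0,"grip":0},{"offset":[-30,0,-20],"turn":0,"grip":0},{"offset":[-30,0,-20],"turn":0,"grip":0}]'; python3 - <<'E'
from station import manip
import cv2,numpy as np
from h import *
from scipy.spatial.transform import Rotation as Ro
for n in("scene","side","wrist"):
    c=manip.read_camera(n);a=c["color"][:,:,::-1]
    W=cloud(c).reshape(-1,3);W=W[np.isfinite(W[:,0])]
    W=Ro.from_euler('z',19,degrees=True).inv().apply(W-[.539,.2105,0])*1e3
    t=W[(W[:,2]>82)&(W[:,2]<95)&(np.hypot(W[:,0]-25,W[:,1]-18)<25)]
    if len(t)>9: print(n,len(t),t.mean(0),t.min(0),t.max(0),cv2.minEnclosingCircle(t[:,:2].astype(np.float32)))
    if n!="side": cv2.imwrite(f"pics/{n}3.png",a if n=="wrist" else cv2.resize(a[150:270,230:400],None,fx=4,fy=4))
E
```

```text
time_s: 10.22
tool_pos: [0.5069, 0.1294, 0.1693]
ee_rot: [3.141, 0.0, 0.327]
contact_force: [0.3, 0.8, 0.5]
grip_width: 0.0003
grip_force: 0.0
time_s: 10.6
tool_pos: [0.4794, 0.1217, 0.1885]
ee_rot: [-3.141, -0.001, 0.329]
contact_force: [0.0, -0.6, -0.3]
grip_width: 0.0005
grip_force: 0.0
scene 49 [23.18897306 23.95033104 85.87663328] [15.48875544 15.627612   82.03035652] [34.41943851 31.74150546 88.88468545] ((24.9540958404541, 23.482177734375), 10.828688621520996)
side 60 [26.48817735 16.17742238 86.09907326] [15.84183239  7.23760751 82.07497434] [39.10753561 27.84026647 89.58080181] ((27.78801918029785, 17.840242385864258), 12.073145866394043)
wrist 783 [26.21367892 18.95804861 85.88515861] [14.74415513  7.38465238 82.0057177 ] [39.05926571 32.2641911  89.41132573] ((26.53501319885254, 19.8936767578125), 12.591853141784668)
```

View pics/wrist3.png

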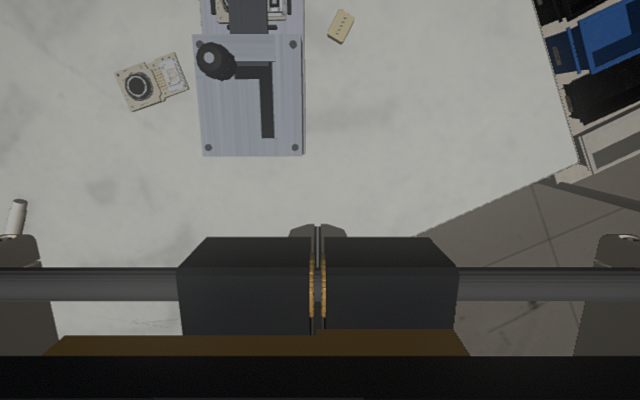

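View pics/scene3.png

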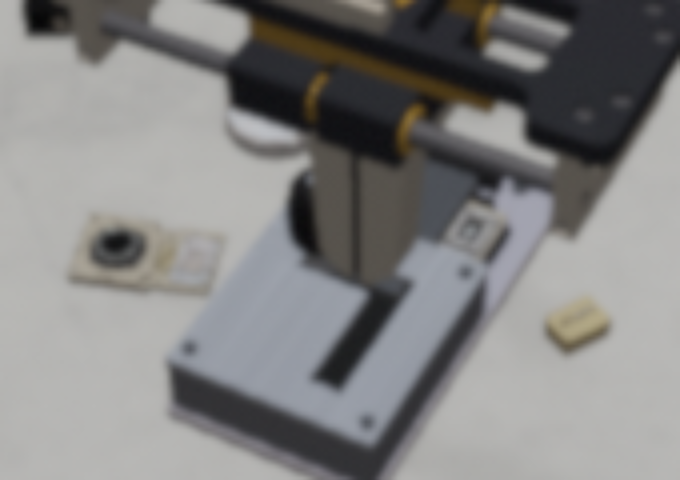

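The wrist picture shows the knob (215,60) at the far end of the second leg, measured at jig (26.5,19.9) and seated with its top at 88–89 mm. The tongue (250,15) lies over the board, and the spare board (150,80) and gold block (341,27) are where they were. I'm handing it in.

```bash
python3 -c "
from station import manip
print(manip.finish_job())"
```

```text
the job is handed in; nothing more can be done
None
```

The clamp is closed and the job is handed in after about 11 s: the knob was pushed to the corner and then to the end of the slot, it is still seated, and the tongue lies over the board. The spare board and gold block look unmoved in the last pictures, the puck was mostly hidden there, and the tool never went near it.

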